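# Fetch the blade cassette from behind the workshop containers

## Robot

A 6-joint arm with a two-finger parallel gripper is mounted at the origin on the work surface. World frame = base frame: x ahead of the robot, y to its left, z up, the work surface at z = 0. Lengths are in m, angles in degrees, forces in N, time in s.
With the tool pointing down it reaches from about 0.325 to 0.85 m from the base axis. Payload 15.5 kg.
Tool frame: the origin (TCP) lies at the very end of the fingers, on their centre line; the grasp point (between the pads) lies 19 mm behind it; z points along the fingers, y is the line along which they close (so a half turn about z gives the same grasp; the last joint's range is limited). The gripper opens to 91 mm and grips with 3 to 60 N. Pads are 32 mm wide; open, the fingers measure 118 mm over their backs; the gripper's body (76 mm by 178 mm) begins 60 mm behind the grasp point.
Start: joints at [64.028, 28.281, 77.091, -0, 74.628, -5.472], TCP at [0.219, 0.585, 0.214] pointing down, gripper open.
Joint ranges: [-166.48, 166.48], [-47.26, 123.95], [12.59, 153.08], [-70.14, 250.14], [6.76, 159.57], [-176.63, 176.63]. Speed limits (degrees/s): [108.29, 108.29, 147.25, 172.46, 172.46, 172.46].

## Interface

Orientations are given as [roll, pitch, yaw] about the fixed x, y, z axes, in that order (R = Rz(yaw) Ry(pitch) Rx(roll)).
In Python, from station import manip gives the robot as it stands.
- The arm moves only by the tool play_rows, never from a script. Its argument "increments" is a list of rows, each an object with "dp": the shift along the world's x, y, z each as a share of 0.5 m, from -1 to 1, a list of three; "turn": the turn, a rotation vector about the world's x, y, z each as a share of 90 degrees, from -1 to 1, a list of three. A call has 1 to 10 rows; each row is the pose to reach, as a shift and turn from the pose commanded when the call began; what a row does not reach only later rows make up. A row lasts 1/8 s, in which the tool goes at most 62.5 mm and 10.7 degrees, less where a joint would pass 70% of its speed; a pose out of reach is approached as far as the arm can. A call with a number of a shift or a turn outside -1 to 1 is refused whole. A call with a gripper value outside its range is refused whole. "jaw" is the closure, from 0 (fully open) to 1 (shut), set as the call begins (left out, the last holds). The fingers move at their own pace and stop on an object; the grip force is fixed at half the most. Time passes only in rows, so rows that repeat a pose let the fingers close. It gives the time, the measured TCP pose, the force, the opening and the grip force at its end, in the units of the state.
- manip.get_state(): the state, without advancing time (a new reading comes with each control period).
- manip.read_camera(name): name is "scene" or "top" or "wrist"; returns (picture, depth): 420x560x3 uint8, red, green, blue; 420x560 float32, m along the optical axis (not along the pixel's ray), 0 where there is no reading.
- manip.camera_params(name): a dict with "K" (3x3 intrinsics, pixels), "rvec" (rotation vector, rad) and "tvec" (3), from world to camera coordinates, as OpenCV has them; the wrist camera has in their place "tool_from_camera" (4x4, takes a point from camera to tool coordinates, whose origin is the TCP and whose axes are the flange's). Camera axes: x right, y down, z forward; pixel columns grow to the right and rows downward; lengths in m; the calibration is good to about 2 mm. A picture is of the moment at which its call begins: read the wrist's pose just before it. camera_params takes no time and is no camera call.
- manip.hand_in(): hands the job in; it is judged then, once.
The state is a dict: "time_s": time; "qpos": joint angles; "dq": joint speeds; "joint_efforts": joint torques, N m; "tool_pos": TCP position; "tcp_rot": TCP orientation; "wrist_force": force on the tool from outside, world axes, zero at the start; "moment": the same for the moment, N m; "grip_width": opening from 0.0 (shut) to 1.0 (fully open); "gripper_force": force on a finger pad.
Only numpy, scipy, OpenCV 4.12 (cv2) and the standard library are available. Lean on these libraries where they do the work, as an engineer would, in place of code of your own. Each camera call takes 0.05 s, during which the arm holds its last target. There are 200 camera calls.

## Task

Stand the red tin, the yellow bottle and the blue jar upright in the grey side tray, all three, so that the way to the green blade cassette is free; then draw the cassette straight and level out of its channel and lay it flat in the orange cradle. Once it lies there, put each container back upright in the middle of the pad of its own colour. Do not tip the cassette.

Things in the scene. Friction and masses are not known exactly. Their poses are not given: they have to be found in the camera images.
- red_tin: Red round tin with a steel lid, 42 mm in diameter, 70 mm high (the lid, from 66 mm up, is 43 mm wide). Origin at the centre of its underside, z up its axis. Starts upright, roughly in the middle of the pad of its own colour, in front of the dock. About 0.1 to 0.2 kg, stiff.
- yellow_bottle: Yellow glue bottle: straight body 40 mm in diameter up to 60 mm, then a shoulder and a thin white nozzle, 90 mm high in all. Origin at the centre of its underside, z up its axis. Starts upright, roughly in the middle of the pad of its own colour, in front of the dock. About 0.1 to 0.2 kg, stiff.
- blue_jar: Blue round jar, 40 mm in diameter, with a black lid (41 mm wide, from 62 mm up) with a blue dot on top, 76 mm high in all. Origin at the centre of its underside, z up its axis. Starts upright, roughly in the middle of the pad of its own colour, in front of the dock. About 0.1 to 0.2 kg, stiff.
- red_pad: Fixed flat round mat, red, 60 mm in diameter, 2 mm thick, the home of the red tin. Origin at the centre of its underside, on the table; the mat's top is 2 mm above it.
- yellow_pad: Fixed flat round mat, yellow, 60 mm in diameter, 2 mm thick, the home of the yellow bottle. Origin at the centre of its underside, on the table; the mat's top is 2 mm above it.
- blue_pad: Fixed flat round mat, blue, 60 mm in diameter, 2 mm thick, the home of the blue jar. Origin at the centre of its underside, on the table; the mat's top is 2 mm above it.
- cassette: Green loose blade cassette, 0.18 kg: plate 130 (x) by 70 (y) by 12 mm, steel blades on top, upright black grip fin near its -x end: 36 mm along x, 14 mm wide, from 12 to 48 mm above the underside, its middle 44 mm from the origin towards -x. Origin: centre of the underside; x along the plate, z up. Starts level in the dock's channel (same yaw as the dock), fin end sticking out 48 to 56 mm.
- dock: Fixed grey dock, 104 by 110 mm, 36 mm high, with a level channel open to its -x side. Origin: middle of the channel's mouth, on the table; the channel runs 86 mm along +x to a stop. Its floor is 14 mm above the table, 73 mm wide, 13.5 mm high under two lips 48 mm apart that hold the plate's edges. The cassette is free after 90 mm of travel along -x. The pads lie in front, 62 to 198 mm from the mouth.
- tray: Fixed shallow grey side tray, 260 mm (its x) by 118 mm (its y) outside, walls 4 mm thick and 12 mm high, floor 4 mm thick. Origin at the centre of its underside. Room for the three containers side by side along x. Stands to one side of the dock, the cradle to the other.
- cradle: Fixed shallow orange cradle for the cassette, 150 mm (its x) by 90 mm (its y) outside, 142 by 82 mm inside, walls 4 mm thick and 12 mm high, floor 4 mm thick. Origin at the centre of its underside. The cassette lies in it lengthwise, fin up, either way round.
Mind the look-alikes: they are no part of the job. Several things have the shape of the yellow_pad; the one meant has the colours described above.

How it is judged:
By the outcome, as a careful person would: the job done as asked, in the order asked, and still so for the second after the job is handed in, with the robot touching nothing.
It also fails if it takes over 144 s, if anything falls off the work surface, if the arm or the gripper's body presses on something with over 40 N, if the wrist force passes 120 N, or if a joint passes its speed limit or range.

## Working session

There is one attempt and no reset: what is moved stays moved. The work goes in short steps, Python scripts to look and compute and a tool call to move; the robot and the scene stay as the last step left them, time stands still between calls to the robot, and variables do not carry over. Pictures are saved under pics/ and viewed, at most 14 in all, crops included, and the job is handed in when it is done.

Besides the shell and the picture viewer there is one more tool, called after "Emit:" as name(argument=value, ...), one argument or row to a line, values as JSON. play_rows: Moves the arm, as the interface text tells. Its arguments: {"type":"object","properties":{"increments":{"type":"array","items":{"type":"object","properties":{"dp":{"type":"array","items":{"type":"number"}},"turn":{"type":"array","items":{"type":"number"}}}}},"jaw":{"type":"number"}},"required":["increments"]}

```bash
mkdir -p pics; cat > h.py <<'E'
import numpy as np, cv2
from scipy.spatial.transform import Rotation as R
from station import manip
def snap(name,fn=None):
    s=manip.get_state(); im,d=manip.read_camera(name)
    np.savez('/tmp/%s.npz'%name,im=im,d=d,p=s['tool_pos'],r=s['tcp_rot'])
    if fn: cv2.imwrite('pics/'+fn,im[:,:,::-1])
    return im,d
def cam(name,s=None):
    c=manip.camera_params(name); K=np.array(c['K'])
    if 'rvec' in c:
        Rm=cv2.Rodrigues(np.array(c['rvec'],float))[0]; T=np.eye(4); T[:3,:3]=Rm; T[:3,3]=np.ravel(c['tvec']); return K,np.linalg.inv(T)
    z=np.load('/tmp/%s.npz'%name); T=np.eye(4); T[:3,:3]=R.from_euler('xyz',z['r'],degrees=True).as_matrix(); T[:3,3]=z['p']
    return K,T@np.array(c['tool_from_camera'])
def cloud(name):
    z=np.load('/tmp/%s.npz'%name); K,T=cam(name); d=z['d']; v,u=np.mgrid[:d.shape[0],:d.shape[1]]
    P=np.stack([(u-K[0,2])/K[0,0]*d,(v-K[1,2])/K[1,1]*d,d],-1)@T[:3,:3].T+T[:3,3]
    P[d==0]=np.nan
    return z['im'],P
E
python3 - <<'E'
from h import *
snap('top','top0.png'); snap('scene','scene0.png')
print(manip.get_state()); print(manip.camera_params('top')); print(manip.camera_params('wrist'))
E
```

```text
{'time_s': 0.1, 'qpos': array([ 6.40294661e+01,  2.83119318e+01,  7.71256048e+01, -1.30759129e-03,
        7.46279359e+01, -5.47068761e+00]), 'dq': array([ 0.13627464, -0.10562798, -0.06654616, -0.03142225,  0.02890362,
        0.02962463]), 'joint_efforts': array([ 1.06341107e-03, -8.80239844e+01, -3.82534683e+01,  7.05597899e-02,
        4.84320195e-02,  1.65850855e-05]), 'tool_pos': array([0.2187128 , 0.58509728, 0.21337933]), 'tcp_rot': array([-1.79934706e+02, -4.98723965e-03,  1.59500498e+02]), 'wrist_force': array([-0.06942677, -0.99753336, -0.2337896 ]), 'moment': array([ 0.02161063,  0.0257379 , -0.00631271]), 'gripper_force': 0.0, 'grip_width': 0.9954791128766441}
{'K': array([[470.51182326,   0.        , 280.74005613],
       [  0.        , 470.51182326, 208.51110877],
       [  0.        ,   0.        ,   1.        ]]), 'rvec': array([ 2.17588216, -2.20567222,  0.07139873]), 'tvec': array([-0.00308896,  0.55982742,  0.91731964])}
{'K': array([[335.76016944,   0.        , 283.64695032],
       [  0.        , 335.76016944, 202.62549317],
       [  0.        ,   0.        ,   1.        ]]), 'tool_from_camera': array([[-1.08611713e-03, -9.65286462e-01, -2.61191246e-01,
         7.39018668e-02],
       [ 9.99999077e-01, -1.26174952e-03,  5.04739765e-04,
         1.46201439e-04],
       [-8.16776392e-04, -2.61190456e-01,  9.65286941e-01,
        -1.70173924e-01],
       [ 0.00000000e+00,  0.00000000e+00,  0.00000000e+00,
         1.00000000e+00]])}
```

View pics/top0.png

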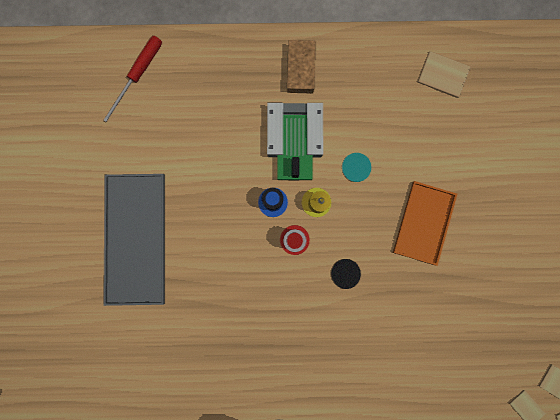

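View pics/scene0.png

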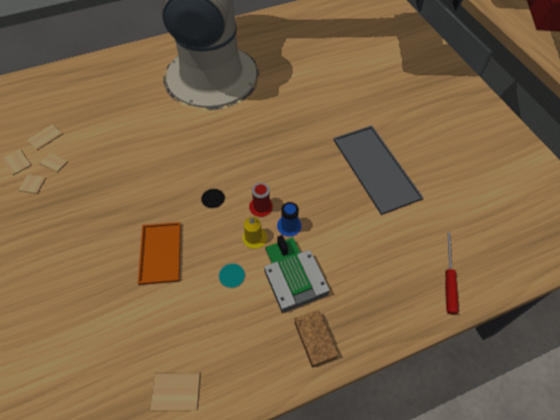

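The top view has x up and y to the left. The dock is at (295,130) with its mouth facing down, the containers are at (273,202), (317,202) and (295,240), the tray is at (135,239) and the cradle at (424,222). Black and teal discs are decoys. Next I'll measure positions.

```bash
python3 - <<'E'
from h import *
im,P=cloud('top'); hsv=cv2.cvtColor(im,cv2.COLOR_RGB2HSV).astype(int); H,S,V=[hsv[...,i] for i in range(3)]
X,Y,Z=P[...,0],P[...,1],P[...,2]; v,u=np.mgrid[:420,:560]
def box(a,b,c,d): return (u>=a)&(u<=b)&(v>=c)&(v<=d)
def rect(n,m):
    p=P[m]; p=p[~np.isnan(p[:,0])]; r=cv2.minAreaRect(p[:,:2].astype(np.float32)*1000); print(n,len(p),np.round(r[0],1),np.round(r[1],1),round(r[2],1),'z',np.round(np.percentile(p[:,2],[2,50,98]),4))
print('table',np.nanmedian(Z[box(200,240,300,350)]))
rect('tray',box(95,172,165,312)&(S<80)&(V<125)&(Z<0.03))
rect('traywall',box(95,172,165,312)&(Z>0.008)&(Z<0.03))
rect('cradle',box(380,470,170,275)&(S>190)&(H<20))
rect('cradlewall',box(380,470,170,275)&(Z>0.009)&(Z<.03))
rect('docktop',box(255,335,95,165)&(Z>0.030)&(Z<.042))
rect('green',box(270,320,100,190)&(H>50)&(H<80)&(S>120))
rect('fin',box(280,310,150,190)&(Z>0.055)&(Z<.07))
for n,b,(lo,hi) in [('blue',(255,294,185,220),(.07,.085)),('yelsh',(297,335,185,220),(.055,.07)),('yelnoz',(297,335,185,220),(.084,.1)),('red',(275,315,222,260),(.065,.08))]:
    rect(n,box(*b)&(Z>lo)&(Z<hi))
rect('padR',box(275,315,220,262)&(Z<.008)&((H<6)|(H>174))&(S>150))
rect('padY',box(297,335,183,222)&(Z<.008)&(H>22)&(H<34)&(S>150))
rect('padB',box(250,294,183,222)&(Z<.008)&(H>100)&(H<125)&(S>150))
E
python3 - <<'E'
import cv2
im=cv2.imread('pics/top0.png')[95:270,235:345]
cv2.imwrite('pics/c1.png',cv2.resize(im,None,fx=3.4,fy=3.4,interpolation=cv2.INTER_CUBIC))
E
```

```text
table 0.000268189937533192
tray 7968 [504.  285.6] [124.3 264.1] 90.0 z [0.0008 0.0046 0.0137]
traywall 1111 [504.1 283.5] [260.3 119.7] 0.2 z [0.0081 0.0117 0.0156]
cradle 2158 [ 527.8 -298.7] [ 90.8 149.5] 72.4 z [0.001  0.0046 0.0138]
cradlewall 536 [ 528.  -298.7] [ 91.3 150.2] 72.7 z [0.0091 0.0119 0.0152]
docktop 1664 [706.3 -40.1] [109.2 124.8] 89.3 z [0.0303 0.0337 0.0372]
green 1237 [681.6 -40.6] [ 71.6 129.4] 89.8 z [0.0228 0.0262 0.0302]
fin 133 [637.8 -38.9] [11.6 35.3] 89.1 z [0.0589 0.0621 0.0656]
blue 373 [575.1   5.5] [37.3 39.2] 89.3 z [0.075  0.0786 0.0819]
yelsh 247 [570.2 -85.2] [38.2 38.3] 0.5 z [0.059  0.0646 0.0696]
yelnoz 11 [570.7 -85.1] [7.4 7.3] 27.2 z [0.0846 0.0876 0.0922]
red 404 [497.2 -34.5] [41.1 41. ] 89.1 z [0.0695 0.073  0.0766]
padR 256 [497.9 -37.6] [56.9 57. ] 44.1 z [-0.0009  0.0022  0.0057]
padY 279 [573.1 -82.2] [56.9 57.1] 88.6 z [-0.0012  0.0021  0.0058]
padB 247 [572.1   4.8] [52.6 57.4] 16.6 z [-0.0011  0.0024  0.0056]
```

View pics/c1.png

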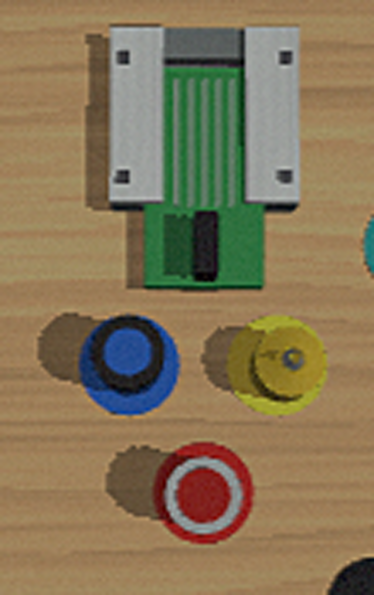

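Emit:
play_rows(
  increments=[
    {"dp": [0.712, -0.96, -0.06], "turn": [0, 0, 0.2278]},
    {"dp": [0.712, -0.96, -0.06], "turn": [0, 0, 0.2278]},
    {"dp": [0.712, -0.96, -0.06], "turn": [0, 0, 0.2278]},
    {"dp": [0.712, -0.96, -0.06], "turn": [0, 0, 0.2278]},
    {"dp": [0.712, -0.96, -0.06], "turn": [0, 0, 0.2278]},
    {"dp": [0.712, -0.96, -0.06], "turn": [0, 0, 0.2278]},
    {"dp": [0.712, -0.96, -0.06], "turn": [0, 0, 0.2278]},
    {"dp": [0.712, -0.96, -0.06], "turn": [0, 0, 0.2278]},
    {"dp": [0.712, -0.96, -0.06], "turn": [0, 0, 0.2278]},
    {"dp": [0.712, -0.96, -0.06], "turn": [0, 0, 0.2278]},
  ],
  jaw=0,
)

```text
time_s: 1.35
tool_pos: [0.5761, 0.103, 0.1835]
tcp_rot: [-180.0, -0.0, 179.9]
wrist_force: [0.2, 0.9, -0.2]
grip_width: 1.003
gripper_force: 0.0
```

Emit:
play_rows(
  increments=[
    {"dp": [0, -0.2, 0]},
    {"dp": [0, -0.2, 0]},
    {"dp": [0, -0.2, -0.1]},
    {"dp": [0, -0.2, -0.2]},
    {"dp": [0, -0.2, -0.28]},
    {"dp": [0, -0.2, -0.312]},
    {"dp": [0, -0.2, -0.312]},
    {"dp": [0, -0.2, -0.312]},
  ],
)

```text
validation failed for argument at $.in...
```

Emit:
play_rows(
  increments=[
    {"dp": [0, 0, 0]},
    {"dp": [0, 0, 0]},
    {"dp": [0, 0, 0]},
    {"dp": [0, 0, 0]},
    {"dp": [0, 0, 0]},
    {"dp": [0, 0, 0]},
    {"dp": [0, 0, 0]},
  ],
  jaw=1,
)

```text
validation failed for argument at $.in...
```

Each row needs both fields.

Emit:
play_rows(
  increments=[
    {"dp": [0, -0.2, 0], "turn": [0, 0, 0]},
    {"dp": [0, -0.2, 0], "turn": [0, 0, 0]},
    {"dp": [0, -0.2, -0.1], "turn": [0, 0, 0]},
    {"dp": [0, -0.2, -0.2], "turn": [0, 0, 0]},
    {"dp": [0, -0.2, -0.28], "turn": [0, 0, 0]},
    {"dp": [0, -0.2, -0.312], "turn": [0, 0, 0]},
    {"dp": [0, -0.2, -0.312], "turn": [0, 0, 0]},
    {"dp": [0, -0.2, -0.312], "turn": [0, 0, 0]},
  ],
)

```text
time_s: 2.35
tool_pos: [0.5758, 0.0054, 0.0293]
tcp_rot: [-180.0, 0.1, -180.0]
wrist_force: [-0.2, 0.3, 0.4]
grip_width: 0.998
gripper_force: 0.0
```

Emit:
play_rows(
  increments=[
    {"dp": [0, 0, 0], "turn": [0, 0, 0]},
    {"dp": [0, 0, 0], "turn": [0, 0, 0]},
    {"dp": [0, 0, 0], "turn": [0, 0, 0]},
    {"dp": [0, 0, 0], "turn": [0, 0, 0]},
    {"dp": [0, 0, 0], "turn": [0, 0, 0]},
    {"dp": [0, 0, 0], "turn": [0, 0, 0]},
    {"dp": [0, 0, 0], "turn": [0, 0, 0]},
  ],
  jaw=1,
)

```text
time_s: 3.22
tool_pos: [0.5749, 0.0054, 0.0279]
tcp_rot: [180.0, 0.0, -180.0]
wrist_force: [-0.4, 0.1, -1.2]
grip_width: 0.441
gripper_force: 30.0
```

Emit:
play_rows(
  increments=[
    {"dp": [0, 0, 0.08], "turn": [0, 0, 0]},
    {"dp": [0, 0, 0.18], "turn": [0, 0, 0]},
    {"dp": [0.018, 0.1, 0.2], "turn": [0, 0, 0]},
    {"dp": [0.018, 0.21, 0.2], "turn": [0, 0, 0]},
    {"dp": [0.018, 0.32, 0.2], "turn": [0, 0, 0]},
    {"dp": [0.018, 0.43, 0.2], "turn": [0, 0, 0]},
    {"dp": [0.018, 0.53, 0.2], "turn": [0, 0, 0]},
    {"dp": [0.018, 0.559, 0.2], "turn": [0, 0, 0]},
    {"dp": [0.018, 0.559, 0.1], "turn": [0, 0, 0]},
    {"dp": [0.018, 0.559, 0.03], "turn": [0, 0, 0]},
  ],
)

```text
time_s: 4.47
tool_pos: [0.5832, 0.2843, 0.0412]
tcp_rot: [-180.0, -0.1, -180.0]
wrist_force: [0.1, -0.8, -1.6]
grip_width: 0.442
gripper_force: 30.0
```

Emit:
play_rows(
  increments=[
    {"dp": [0, 0, -0.012], "turn": [0, 0, 0]},
    {"dp": [0, 0, -0.024], "turn": [0, 0, 0]},
    {"dp": [0, 0, -0.024], "turn": [0, 0, 0]},
    {"dp": [0, 0, -0.024], "turn": [0, 0, 0]},
  ],
)

```text
time_s: 4.97
tool_pos: [0.5845, 0.2851, 0.032]
tcp_rot: [180.0, 0.1, 180.0]
wrist_force: [-0.0, -0.5, -1.9]
grip_width: 0.44
gripper_force: 30.0
```

Emit:
play_rows(
  increments=[
    {"dp": [0, 0, 0], "turn": [0, 0, 0]},
    {"dp": [0, 0, 0], "turn": [0, 0, 0]},
    {"dp": [0, 0, 0], "turn": [0, 0, 0]},
    {"dp": [0, 0, 0], "turn": [0, 0, 0]},
    {"dp": [0, 0, 0.02], "turn": [0, 0, 0]},
    {"dp": [0, 0, 0.1], "turn": [0, 0, 0]},
    {"dp": [0, 0, 0.2], "turn": [0, 0, 0]},
  ],
  jaw=0,
)

```text
time_s: 5.85
tool_pos: [0.5833, 0.2847, 0.1319]
tcp_rot: [-180.0, -0.1, -180.0]
wrist_force: [0.7, 0.2, 0.9]
grip_width: 1.0
gripper_force: 0.0
```

Emit:
play_rows(
  increments=[
    {"dp": [-0.026, -0.739, 0], "turn": [0, 0, 0]},
    {"dp": [-0.026, -0.739, 0], "turn": [0, 0, 0]},
    {"dp": [-0.026, -0.739, 0], "turn": [0, 0, 0]},
    {"dp": [-0.026, -0.739, 0], "turn": [0, 0, 0]},
    {"dp": [-0.026, -0.739, 0], "turn": [0, 0, 0]},
    {"dp": [-0.026, -0.739, 0], "turn": [0, 0, 0]},
    {"dp": [-0.026, -0.739, 0], "turn": [0, 0, 0]},
    {"dp": [-0.026, -0.739, -0.08], "turn": [0, 0, 0]},
    {"dp": [-0.026, -0.739, -0.17], "turn": [0, 0, 0]},
    {"dp": [-0.026, -0.739, -0.206], "turn": [0, 0, 0]},
  ],
)

```text
time_s: 7.1
tool_pos: [0.5699, -0.0835, 0.0262]
tcp_rot: [180.0, -0.1, -180.0]
wrist_force: [0.5, -0.4, 0.5]
grip_width: 1.002
gripper_force: 0.0
```

Emit:
play_rows(
  increments=[
    {"dp": [0, 0, 0], "turn": [0, 0, 0]},
    {"dp": [0, 0, 0], "turn": [0, 0, 0]},
    {"dp": [0, 0, 0], "turn": [0, 0, 0]},
    {"dp": [0, 0, 0], "turn": [0, 0, 0]},
    {"dp": [0, 0, 0], "turn": [0, 0, 0]},
    {"dp": [0, 0, 0], "turn": [0, 0, 0]},
    {"dp": [0, 0, 0], "turn": [0, 0, 0]},
  ],
  jaw=1,
)

```text
time_s: 7.98
tool_pos: [0.571, -0.0846, 0.0281]
tcp_rot: [-180.0, 0.0, 180.0]
wrist_force: [-1.4, -1.3, 5.5]
grip_width: 0.434
gripper_force: 30.0
```

Emit:
play_rows(
  increments=[
    {"dp": [0, 0, 0.08], "turn": [0, 0, 0]},
    {"dp": [0, 0, 0.18], "turn": [0, 0, 0]},
    {"dp": [-0.02, 0.1, 0.2], "turn": [0, 0, 0]},
    {"dp": [-0.04, 0.21, 0.2], "turn": [0, 0, 0]},
    {"dp": [-0.06, 0.32, 0.2], "turn": [0, 0, 0]},
    {"dp": [-0.08, 0.43, 0.2], "turn": [0, 0, 0]},
    {"dp": [-0.1, 0.54, 0.2], "turn": [0, 0, 0]},
    {"dp": [-0.12, 0.65, 0.2], "turn": [0, 0, 0]},
    {"dp": [-0.134, 0.739, 0.2], "turn": [0, 0, 0]},
    {"dp": [-0.134, 0.739, 0.2], "turn": [0, 0, 0]},
  ],
)

```text
time_s: 9.22
tool_pos: [0.503, 0.2876, 0.1277]
tcp_rot: [180.0, -0.0, -179.8]
wrist_force: [0.3, -1.0, -1.9]
grip_width: 0.433
gripper_force: 30.0
```

Emit:
play_rows(
  increments=[
    {"dp": [0, 0, -0.08], "turn": [0, 0, 0]},
    {"dp": [0, 0, -0.16], "turn": [0, 0, 0]},
    {"dp": [0, 0, -0.184], "turn": [0, 0, 0]},
    {"dp": [0, 0, -0.194], "turn": [0, 0, 0]},
    {"dp": [0, 0, -0.194], "turn": [0, 0, 0]},
    {"dp": [0, 0, -0.194], "turn": [0, 0, 0]},
  ],
)

```text
time_s: 9.98
tool_pos: [0.5046, 0.2851, 0.032]
tcp_rot: [180.0, 0.1, -180.0]
wrist_force: [0.3, -0.3, -1.0]
grip_width: 0.431
gripper_force: 30.0
```

Emit:
play_rows(
  increments=[
    {"dp": [0, 0, 0], "turn": [0, 0, 0]},
    {"dp": [0, 0, 0], "turn": [0, 0, 0]},
    {"dp": [0, 0, 0], "turn": [0, 0, 0]},
    {"dp": [0, 0, 0], "turn": [0, 0, 0]},
    {"dp": [0, 0, 0.02], "turn": [0, 0, 0]},
    {"dp": [0, 0, 0.1], "turn": [0, 0, 0]},
    {"dp": [0, 0, 0.2], "turn": [0, 0, 0]},
  ],
  jaw=0,
)

```text
time_s: 10.85
tool_pos: [0.5033, 0.2847, 0.132]
tcp_rot: [-180.0, -0.1, 180.0]
wrist_force: [0.6, 1.1, -0.0]
grip_width: 0.994
gripper_force: 0.0
```

Emit:
play_rows(
  increments=[
    {"dp": [-0.014, -0.639, 0], "turn": [0, 0, 0]},
    {"dp": [-0.014, -0.639, 0], "turn": [0, 0, 0]},
    {"dp": [-0.014, -0.639, 0], "turn": [0, 0, 0]},
    {"dp": [-0.014, -0.639, 0], "turn": [0, 0, 0]},
    {"dp": [-0.014, -0.639, 0], "turn": [0, 0, 0]},
    {"dp": [-0.014, -0.639, 0], "turn": [0, 0, 0]},
    {"dp": [-0.014, -0.639, -0.08], "turn": [0, 0, 0]},
    {"dp": [-0.014, -0.639, -0.17], "turn": [0, 0, 0]},
    {"dp": [-0.014, -0.639, -0.206], "turn": [0, 0, 0]},
    {"dp": [-0.014, -0.639, -0.206], "turn": [0, 0, 0]},
  ],
)

```text
time_s: 12.1
tool_pos: [0.4962, -0.0339, 0.0273]
tcp_rot: [180.0, -0.1, -180.0]
wrist_force: [-0.7, 0.7, 0.1]
grip_width: 1.003
gripper_force: 0.0
```

Emit:
play_rows(
  increments=[
    {"dp": [0, 0, 0], "turn": [0, 0, 0]},
    {"dp": [0, 0, 0], "turn": [0, 0, 0]},
    {"dp": [0, 0, 0], "turn": [0, 0, 0]},
    {"dp": [0, 0, 0], "turn": [0, 0, 0]},
    {"dp": [0, 0, 0], "turn": [0, 0, 0]},
    {"dp": [0, 0, 0], "turn": [0, 0, 0]},
    {"dp": [0, 0, 0], "turn": [0, 0, 0]},
  ],
  jaw=1,
)

```text
time_s: 12.98
tool_pos: [0.4969, -0.0346, 0.0279]
tcp_rot: [-180.0, -0.0, 180.0]
wrist_force: [-0.4, 0.2, 0.7]
grip_width: 0.455
gripper_force: 30.0
```

Emit:
play_rows(
  increments=[
    {"dp": [0, 0, 0.08], "turn": [0, 0, 0]},
    {"dp": [0, 0, 0.18], "turn": [0, 0, 0]},
    {"dp": [-0.02, 0.1, 0.2], "turn": [0, 0, 0]},
    {"dp": [-0.05, 0.21, 0.2], "turn": [0, 0, 0]},
    {"dp": [-0.08, 0.32, 0.2], "turn": [0, 0, 0]},
    {"dp": [-0.1, 0.43, 0.2], "turn": [0, 0, 0]},
    {"dp": [-0.12, 0.54, 0.2], "turn": [0, 0, 0]},
    {"dp": [-0.146, 0.639, 0.2], "turn": [0, 0, 0]},
    {"dp": [-0.146, 0.639, 0.2], "turn": [0, 0, 0]},
    {"dp": [-0.146, 0.639, 0.2], "turn": [0, 0, 0]},
  ],
)

```text
time_s: 14.22
tool_pos: [0.4236, 0.2847, 0.1277]
tcp_rot: [-180.0, -0.0, -180.0]
wrist_force: [0.6, -1.5, -1.5]
grip_width: 0.458
gripper_force: 30.0
```

Emit:
play_rows(
  increments=[
    {"dp": [0, 0, -0.08], "turn": [0, 0, 0]},
    {"dp": [0, 0, -0.16], "turn": [0, 0, 0]},
    {"dp": [0, 0, -0.184], "turn": [0, 0, 0]},
    {"dp": [0, 0, -0.194], "turn": [0, 0, 0]},
    {"dp": [0, 0, -0.194], "turn": [0, 0, 0]},
    {"dp": [0, 0, -0.194], "turn": [0, 0, 0]},
  ],
)

```text
time_s: 14.98
tool_pos: [0.4245, 0.2852, 0.0319]
tcp_rot: [180.0, 0.1, 180.0]
wrist_force: [-0.6, 0.1, -0.5]
grip_width: 0.458
gripper_force: 30.0
```

Emit:
play_rows(
  increments=[
    {"dp": [0, 0, 0], "turn": [0, 0, 0]},
    {"dp": [0, 0, 0], "turn": [0, 0, 0]},
    {"dp": [0, 0, 0], "turn": [0, 0, 0]},
    {"dp": [0, 0, 0], "turn": [0, 0, 0]},
    {"dp": [0, 0, 0.02], "turn": [0, 0, 0]},
    {"dp": [0, 0, 0.1], "turn": [0, 0, 0]},
    {"dp": [0, 0, 0.2], "turn": [0, 0, 0]},
  ],
  jaw=0,
)

```text
time_s: 15.85
tool_pos: [0.4233, 0.2846, 0.1321]
tcp_rot: [-180.0, -0.1, 180.0]
wrist_force: [1.9, 0.6, 0.3]
grip_width: 0.998
gripper_force: 0.0
```

```bash
python3 -c "
from h import *
snap('top','top1.png')"
```

Emit:
play_rows(
  increments=[
    {"dp": [0.352, -0.649, 0.16], "turn": [0, 0, 0]},
    {"dp": [0.352, -0.649, 0.16], "turn": [0, 0, 0]},
    {"dp": [0.352, -0.649, 0.16], "turn": [0, 0, 0]},
    {"dp": [0.352, -0.649, 0.16], "turn": [0, 0, 0]},
    {"dp": [0.352, -0.649, 0.16], "turn": [0, 0, 0]},
    {"dp": [0.352, -0.649, 0.16], "turn": [0, 0, 0]},
    {"dp": [0.352, -0.649, 0.16], "turn": [0, 0, 0]},
    {"dp": [0.352, -0.649, 0.16], "turn": [0, 0, 0]},
    {"dp": [0.352, -0.649, 0.16], "turn": [0, 0, 0]},
    {"dp": [0.352, -0.649, 0.16], "turn": [0, 0, 0]},
  ],
)

```text
time_s: 17.15
tool_pos: [0.5994, -0.0385, 0.2109]
tcp_rot: [180.0, -0.0, -179.9]
wrist_force: [-0.2, -0.7, 0.3]
grip_width: 0.997
gripper_force: 0.0
```

```bash
python3 - <<'E'
from h import *
snap('wrist','w1.png')
im,P=cloud('wrist'); X,Y,Z=P[...,0],P[...,1],P[...,2]
hsv=cv2.cvtColor(im,cv2.COLOR_RGB2HSV).astype(int); H,S,V=[hsv[...,i] for i in range(3)]
def rect(n,m):
    p=P[m]; p=p[~np.isnan(p[:,0])]
    if len(p)<5: print(n,len(p));return
    r=cv2.minAreaRect(p[:,:2].astype(np.float32)*1000); print(n,len(p),np.round(r[0],1),np.round(r[1],1),round(r[2],2),'z',np.round(np.percentile(p[:,2],[2,50,98]),4))
near=(abs(Y+.04)<.08)
rect('green',near&(H>50)&(H<80)&(S>100)&(Z<.035)&(X>.6)&(X<.8))
rect('fin',(abs(Y+.039)<.015)&(Z>.056)&(Z<.068)&(X>.61)&(X<.665))
m=near&(Z>.031)&(Z<.04)&(X>.65)&(X<.78); rect('docktop',m)
# lips' inner edges fit
for s in (1,-1):
    xs=np.arange(.672,.74,.004); e=[]
    for x in xs:
        y=Y[m&(abs(X-x)<.002)&((Y+.04)*s>0)]; e.append((y.min() if s>0 else y.max()))
    k=np.polyfit(xs,e,1); print('lip',s,np.degrees(np.arctan(k[0])),np.polyval(k,.68))
for s in(1,-1):
    xs=np.arange(.672,.74,.004); e=[]
    for x in xs:
        y=Y[m&(abs(X-x)<.002)&((Y+.04)*s>0)]; e.append((y.max() if s>0 else y.min()))
    k=np.polyfit(xs,e,1); print('outer',s,np.degrees(np.arctan(k[0])),np.polyval(k,.68))
im,P=cloud('top'); X,Y,Z=P[...,0],P[...,1],P[...,2]
hsv=cv2.cvtColor(im,cv2.COLOR_RGB2HSV).astype(int); H,S,V=[hsv[...,i] for i in range(3)]
c=(X>.45)&(X<.62)&(Y>-.13)&(Y<.05)&(Z<.01)
rect('R',c&((H<6)|(H>174))&(S>150)); rect('Y',c&(H>22)&(H<34)&(S>150)); rect('B',c&(H>100)&(H<125)&(S>150))
t=(Y>.23)&(Y<.34)
for n,a,lo,hi in[('bl',.584,.07,.085),('ye',.504,.058,.072),('re',.424,.066,.08)]: rect(n,t&(abs(X-a)<.035)&(Z>lo)&(Z<hi))
E
```

```text
green 3105 [661.5 -40.2] [73.5 89.6] 89.14 z [0.0213 0.0252 0.027 ]
fin 472 [637.6 -39.2] [13.2 35.3] 89.82 z [0.058  0.0611 0.0626]
docktop 2656 [717.6 -40.8] [110.  105.3] 88.95 z [0.0314 0.0328 0.0355]Traceback (most recent call last):
  File "<stdin>", line 17, in <module>
    return umr_minimum(a, axis, None, out, keepdims, initial, where)
ValueError: zero-size array to reduction operation minimum which has no identity
```

View pics/top1.png

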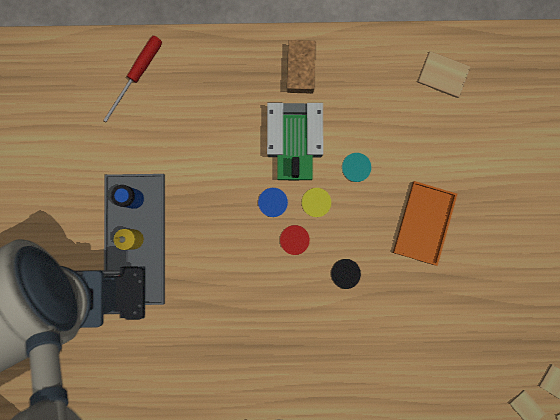

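View pics/w1.png

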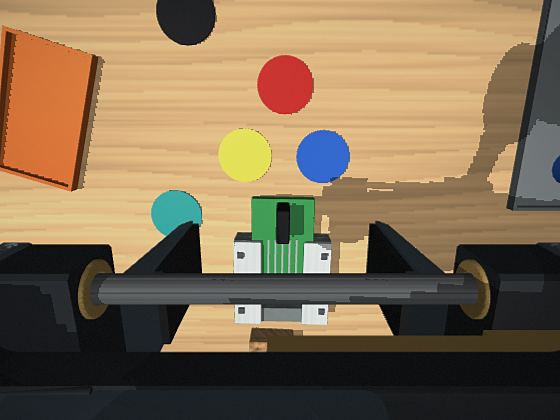

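The containers stand in the tray and the pads are clear. The dock's yaw needs refining, and I also need the pad and container centres.

```bash
cat > m.py <<'E'
from h import *
def load(n):
    im,P=cloud(n); hsv=cv2.cvtColor(im,cv2.COLOR_RGB2HSV).astype(int); return im,P,hsv
def rect(n,P,m):
    p=P[m]; p=p[~np.isnan(p[:,0])]
    if len(p)<5: print(n,len(p));return
    r=cv2.minAreaRect(p[:,:2].astype(np.float32)*1000); print(n,len(p),np.round(r[0],1),np.round(r[1],1),round(r[2],2),'z',np.round(np.percentile(p[:,2],[2,50,98]),4))
def edges(P,m,xs,yc):
    # min/max y per x-slice, robust line fit
    for s,f in((1,np.max),(-1,np.min)):
        q=[(x,f(P[...,1][k])) for x in xs for k in [m&(abs(P[...,0]-x)<.0015)] if k.sum()>2]
        if len(q)<5: print('few',len(q)); continue
        vx,vy,x0,y0=cv2.fitLine(np.array(q,np.float32),cv2.DIST_HUBER,0,.001,.001).ravel()
        print('edge',s,'yaw',round(np.degrees(np.arctan2(vy,vx)),2),'y at x0.65',round(y0+(.65-x0)*vy/vx,4),len(q))
E
python3 - <<'E'
from m import *
for n in('wrist','top'):
    im,P,h=load(n); H,S,V=h[...,0],h[...,1],h[...,2]; X,Y,Z=P[...,0],P[...,1],P[...,2]
    g=(H>50)&(H<80)&(S>100)&(Z<.035)&(abs(Y+.04)<.06)
    print(n,'plate'); edges(P,g,np.arange(.618,.662,.002),0)
    print('window'); edges(P,g,np.arange(.674,.74,.002),0)
    d=(Z>.027)&(Z<.04)&(S<60)&(abs(Y+.04)<.07)
    print('dock'); edges(P,d,np.arange(.672,.765,.002),0)
    f=(abs(Y+.039)<.015)&(Z>.054)&(Z<.068)
    print('fin'); edges(P,f,np.arange(.622,.654,.002),0)
    c=(X>.45)&(X<.62)&(Y>-.13)&(Y<.05)&(Z<.01)
    rect('R',P,c&((H<6)|(H>174))&(S>150)); rect('Y',P,c&(H>22)&(H<34)&(S>150)); rect('B',P,c&(H>100)&(H<125)&(S>150))
t=(Y>.23)&(Y<.34)
for n,a,lo,hi in[('bl',.584,.07,.085),('ye',.504,.058,.072),('re',.424,.066,.08)]: rect(n,P,t&(abs(X-a)<.035)&(Z>lo)&(Z<hi))
E
```

```text
wrist plate
edge 1 yaw -0.93 y at x0.65 -0.0051 23
edge -1 yaw -1.3 y at x0.65 -0.0734 23
window
edge 1 yaw -0.64 y at x0.65 -0.0162 17
edge -1 yaw -1.01 y at x0.65 -0.0622 17
dock
edge 1 yaw -0.92 y at x0.65 0.0149 29
edge -1 yaw -0.9 y at x0.65 -0.0937 29
fin
edge 1 yaw 0.31 y at x0.65 -0.0325 17
edge -1 yaw -0.31 y at x0.65 -0.0458 17
R 2572 [497.9 -36.7] [58.8 59.1] 56.13 z [-0.0002  0.0014  0.0031]
Y 2183 [573.  -81.9] [59.  58.5] 43.34 z [-0.0003  0.0013  0.0029]
B 2147 [517.6 -40.8] [206.3  58.8] 39.41 z [-0.0002  0.0014  0.003 ]
top plate
edge 1 yaw -0.76 y at x0.65 -0.0065 23
edge -1 yaw -0.97 y at x0.65 -0.0719 23
window
edge 1 yaw -0.82 y at x0.65 -0.0164 33
edge -1 yaw -0.81 y at x0.65 -0.0622 33
dock
edge 1 yaw -0.73 y at x0.65 0.0152 47
edge -1 yaw -1.09 y at x0.65 -0.0931 47
fin
edge 1 yaw -0.88 y at x0.65 -0.0333 17
edge -1 yaw -1.05 y at x0.65 -0.0448 17
R 684 [498.5 -37.2] [58.3 57.1] 44.41 z [-0.0011  0.0021  0.0055]
Y 665 [573.1 -82.3] [57.1 57.1] 88.97 z [-0.0013  0.0021  0.0055]
B 654 [574.7   5.2] [56.  57.4] 43.89 z [-0.0009  0.0022  0.0056]
bl 407 [584.6 284.5] [38.9 39.6] 46.62 z [0.0718 0.0806 0.0838]
ye 262 [503.5 285. ] [39.  37.7] 88.58 z [0.0595 0.0667 0.0718]
re 5 [437.2 295.1] [9.  0.4] 89.74 z [0.0726 0.0734 0.0781]
```

Emit:
play_rows(
  increments=[
    {"dp": [0.075, 0.002, -0.06], "turn": [0, 0, -0.01]},
    {"dp": [0.075, 0.002, -0.16], "turn": [0, 0, -0.01]},
    {"dp": [0.075, 0.002, -0.26], "turn": [0, 0, -0.01]},
    {"dp": [0.075, 0.002, -0.33], "turn": [0, 0, -0.01]},
    {"dp": [0.075, 0.002, -0.358], "turn": [0, 0, -0.01]},
    {"dp": [0.075, 0.002, -0.358], "turn": [0, 0, -0.01]},
    {"dp": [0.075, 0.002, -0.358], "turn": [0, 0, -0.01]},
    {"dp": [0.075, 0.002, -0.358], "turn": [0, 0, -0.01]},
  ],
)

```text
time_s: 18.2
tool_pos: [0.6382, -0.0387, 0.0333]
tcp_rot: [-180.0, 0.1, 179.1]
wrist_force: [-0.0, 0.5, 0.3]
grip_width: 1.002
gripper_force: 0.0
```

Emit:
play_rows(
  increments=[
    {"dp": [0, 0, 0], "turn": [0, 0, 0]},
    {"dp": [0, 0, 0], "turn": [0, 0, 0]},
    {"dp": [0, 0, 0], "turn": [0, 0, 0]},
    {"dp": [0, 0, 0], "turn": [0, 0, 0]},
    {"dp": [0, 0, 0], "turn": [0, 0, 0]},
    {"dp": [0, 0, 0], "turn": [0, 0, 0]},
    {"dp": [0, 0, 0], "turn": [0, 0, 0]},
    {"dp": [0, 0, 0], "turn": [0, 0, 0]},
    {"dp": [0, 0, 0], "turn": [0, 0, 0]},
  ],
  jaw=1,
)

```text
time_s: 19.32
tool_pos: [0.6374, -0.0386, 0.0319]
tcp_rot: [-180.0, -0.0, 179.1]
wrist_force: [0.4, -0.5, 0.6]
grip_width: 0.149
gripper_force: 30.0
```

Emit:
play_rows(
  increments=[
    {"dp": [-0.006, 0.0001, 0.001], "turn": [0, 0, 0]},
    {"dp": [-0.014, 0.0002, 0.001], "turn": [0, 0, 0]},
    {"dp": [-0.022, 0.0003, 0.001], "turn": [0, 0, 0]},
    {"dp": [-0.03, 0.0005, 0.001], "turn": [0, 0, 0]},
    {"dp": [-0.038, 0.0006, 0.001], "turn": [0, 0, 0]},
    {"dp": [-0.046, 0.0007, 0.001], "turn": [0, 0, 0]},
    {"dp": [-0.054, 0.0008, 0.001], "turn": [0, 0, 0]},
    {"dp": [-0.062, 0.001, 0.001], "turn": [0, 0, 0]},
    {"dp": [-0.07, 0.0011, 0.001], "turn": [0, 0, 0]},
    {"dp": [-0.07, 0.0011, 0.001], "turn": [0, 0, 0]},
  ],
)

```text
time_s: 20.58
tool_pos: [0.6021, -0.038, 0.0324]
tcp_rot: [180.0, -0.0, 179.1]
wrist_force: [-0.7, 0.3, -1.4]
grip_width: 0.15
gripper_force: 30.0
```

Forces are near zero, so I'll carry on pulling another 80 mm.

Emit:
play_rows(
  increments=[
    {"dp": [-0.012, 0.0002, 0], "turn": [0, 0, 0]},
    {"dp": [-0.03, 0.0005, 0], "turn": [0, 0, 0]},
    {"dp": [-0.05, 0.0008, 0], "turn": [0, 0, 0]},
    {"dp": [-0.07, 0.0011, 0], "turn": [0, 0, 0]},
    {"dp": [-0.09, 0.0014, 0], "turn": [0, 0, 0]},
    {"dp": [-0.11, 0.0017, 0], "turn": [0, 0, 0]},
    {"dp": [-0.13, 0.002, 0], "turn": [0, 0, 0]},
    {"dp": [-0.15, 0.0024, 0], "turn": [0, 0, 0]},
    {"dp": [-0.16, 0.0025, 0], "turn": [0, 0, 0]},
    {"dp": [-0.16, 0.0025, 0], "turn": [0, 0, 0]},
  ],
)

```text
time_s: 21.82
tool_pos: [0.5222, -0.0368, 0.0325]
tcp_rot: [-180.0, -0.0, 179.1]
wrist_force: [-0.1, -1.6, -3.2]
grip_width: 0.15
gripper_force: 30.0
```

```bash
python3 - <<'E'
from m import *
snap('scene','s2.png'); snap('top')
im=cv2.imread('pics/s2.png')[150:330,190:370]; cv2.imwrite('pics/c2.png',cv2.resize(im,None,fx=3,fy=3,interpolation=cv2.INTER_CUBIC))
E
```

```text
(no output)
```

View pics/c2.png

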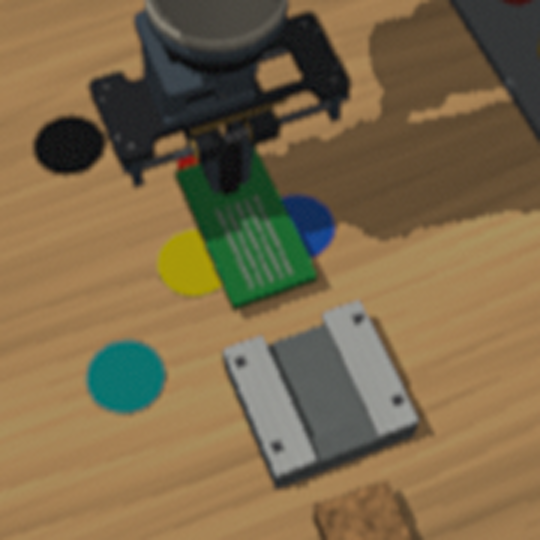

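Emit:
play_rows(
  increments=[
    {"dp": [0, 0, 0.04], "turn": [0, 0, 0]},
    {"dp": [0, 0, 0.1], "turn": [0, 0, 0]},
    {"dp": [0, -0.04, 0.12], "turn": [0, 0, -0.02]},
    {"dp": [-0.015, -0.1, 0.12], "turn": [0, 0, -0.05]},
    {"dp": [-0.025, -0.17, 0.12], "turn": [0, 0, -0.08]},
    {"dp": [-0.035, -0.25, 0.12], "turn": [0, 0, -0.11]},
    {"dp": [-0.048, -0.33, 0.12], "turn": [0, 0, -0.14]},
    {"dp": [-0.06, -0.41, 0.12], "turn": [0, 0, -0.16]},
    {"dp": [-0.07, -0.47, 0.12], "turn": [0, 0, -0.18]},
    {"dp": [-0.073, -0.4966, 0.12], "turn": [0, 0, -0.1839]},
  ],
)

```text
time_s: 23.18
tool_pos: [0.4858, -0.2867, 0.0924]
tcp_rot: [-180.0, 0.0, 162.5]
wrist_force: [1.4, 0.2, -2.1]
grip_width: 0.149
gripper_force: 30.0
```

```bash
python3 - <<'E'
from m import *
snap('wrist','w2.png'); snap('top','t2.png')
im,P,h=load('wrist'); H,S,V=h[...,0],h[...,1],h[...,2]; X,Y,Z=P[...,0],P[...,1],P[...,2]
a=(X>.4)&(X<.66)&(Y<-.18)&(Y>-.42)
rect('cradle',P,a&(S>150)&(H<20)&(Z>-.005)&(Z<.02))
im,P,h=load('top'); H,S,V=h[...,0],h[...,1],h[...,2]; X,Y,Z=P[...,0],P[...,1],P[...,2]
a=(X>.4)&(X<.7)&(Y<-.18)&(Y>-.42)
rect('green',P,a&(H>50)&(H<80)&(S>100)&(Z>.05)); print(manip.get_state()['tool_pos'])
E
```

```text
cradle 4658 [ 470.6 -282.7] [92.3 32.7] 72.91 z [0.002  0.0036 0.0122]
green 1107 [ 527.6 -276.1] [112.4 153.3] 69.59 z [0.0833 0.0866 0.1032]
[ 0.48603098 -0.28597097  0.09235897]
```

View pics/t2.png

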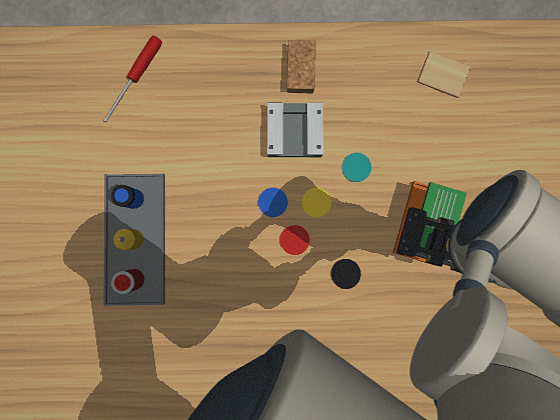

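Emit:
play_rows(
  increments=[
    {"dp": [0, 0, -0.03], "turn": [0, 0, 0]},
    {"dp": [0, 0, -0.07], "turn": [0, 0, 0]},
    {"dp": [0, 0, -0.1], "turn": [0, 0, 0]},
    {"dp": [0, 0, -0.12], "turn": [0, 0, 0]},
    {"dp": [0, 0, -0.13], "turn": [0, 0, 0]},
    {"dp": [0, 0, -0.136], "turn": [0, 0, 0]},
    {"dp": [0, 0, -0.14], "turn": [0, 0, 0]},
    {"dp": [0, 0, -0.14], "turn": [0, 0, 0]},
    {"dp": [0, 0, -0.14], "turn": [0, 0, 0]},
  ],
)

```text
time_s: 24.4
tool_pos: [0.486, -0.2852, 0.0227]
tcp_rot: [-180.0, 0.0, 162.5]
wrist_force: [0.1, 1.2, -2.2]
grip_width: 0.152
gripper_force: 30.0
```

Emit:
play_rows(
  increments=[
    {"dp": [0, 0, 0], "turn": [0, 0, 0]},
    {"dp": [0, 0, 0], "turn": [0, 0, 0]},
    {"dp": [0, 0, 0], "turn": [0, 0, 0]},
    {"dp": [0, 0, 0], "turn": [0, 0, 0]},
    {"dp": [0, 0, 0], "turn": [0, 0, 0]},
    {"dp": [0, 0, 0.02], "turn": [0, 0, 0]},
    {"dp": [0, 0, 0.1], "turn": [0, 0, 0]},
    {"dp": [0, 0, 0.2], "turn": [0, 0, 0]},
    {"dp": [0, 0, 0.22], "turn": [0, 0, 0]},
    {"dp": [0, 0, 0.22], "turn": [0, 0, 0]},
  ],
  jaw=0,
)

```text
time_s: 25.65
tool_pos: [0.4861, -0.2852, 0.1331]
tcp_rot: [-180.0, 0.1, 162.5]
wrist_force: [-0.2, -0.4, 0.2]
grip_width: 1.005
gripper_force: 0.0
```

Emit:
play_rows(
  increments=[
    {"dp": [-0.124, 0.829, 0.02], "turn": [0, 0, 0.1939]},
    {"dp": [-0.124, 0.829, 0.02], "turn": [0, 0, 0.1939]},
    {"dp": [-0.124, 0.829, 0.02], "turn": [0, 0, 0.1939]},
    {"dp": [-0.124, 0.829, 0.02], "turn": [0, 0, 0.1939]},
    {"dp": [-0.124, 0.829, 0.02], "turn": [0, 0, 0.1939]},
    {"dp": [-0.124, 0.829, 0.02], "turn": [0, 0, 0.1939]},
    {"dp": [-0.124, 0.829, 0.02], "turn": [0, 0, 0.1939]},
    {"dp": [-0.124, 0.829, 0.02], "turn": [0, 0, 0.1939]},
    {"dp": [-0.124, 0.829, 0.02], "turn": [0, 0, 0.1939]},
    {"dp": [-0.124, 0.829, 0.02], "turn": [0, 0, 0.1939]},
  ],
)

```text
time_s: 26.9
tool_pos: [0.4238, 0.1284, 0.142]
tcp_rot: [-180.0, -0.1, 179.9]
wrist_force: [-0.7, 0.4, 0.1]
grip_width: 0.999
gripper_force: 0.0
```

```bash
python3 - <<'E'
from m import *
snap('top','t3.png')
im,P,h=load('top'); H,S,V=h[...,0],h[...,1],h[...,2]; X,Y,Z=P[...,0],P[...,1],P[...,2]
a=(X>.4)&(X<.7)&(Y<-.18)&(Y>-.42)
g=a&(H>50)&(H<80)&(S>100); rect('green',P,g)
for x in(.48,.52,.56,.59): print(x,np.nanmedian(Z[g&(abs(X-x)<.01)]))
rect('cradle',P,a&((S>190)&(H<20)|g))
t=(Y>.23)&(Y<.34)
for n,b,lo,hi in[('bl',.584,.072,.085),('ye',.504,.058,.072),('re',.424,.066,.08)]: rect(n,P,t&(abs(X-b)<.035)&(Z>lo)&(Z<hi))
E
```

```text
green 1742 [ 529.3 -297.9] [ 71.2 130.3] 73.18 z [0.0126 0.0159 0.0198]
0.48 0.016064945924442853
0.52 0.015741343520969064
0.56 0.015920469934531112
0.59 0.01613418415118617
cradle 2442 [ 527.7 -299.1] [ 92.  149.8] 72.57 z [0.0025 0.0151 0.0195]
bl 396 [584.2 284.4] [40. 39.] 86.99 z [0.0741 0.0807 0.0839]
ye 261 [503.5 285. ] [40.  37.5] 89.4 z [0.0596 0.0669 0.0718]
re 0
```

View pics/t3.png

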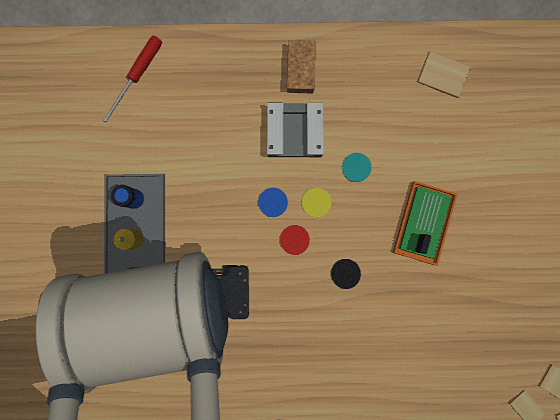

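The cassette lies flat and centred in the cradle, with its top at z 16 mm as expected. I'll return the red tin first.

Emit:
play_rows(
  increments=[
    {"dp": [0, 0.11, 0], "turn": [0, 0, 0]},
    {"dp": [0, 0.22, 0], "turn": [0, 0, 0]},
    {"dp": [0, 0.311, 0], "turn": [0, 0, 0]},
    {"dp": [0, 0.311, 0], "turn": [0, 0, 0]},
    {"dp": [0, 0.311, -0.08], "turn": [0, 0, 0]},
    {"dp": [0, 0.311, -0.18], "turn": [0, 0, 0]},
    {"dp": [0, 0.311, -0.225], "turn": [0, 0, 0]},
    {"dp": [0, 0.311, -0.225], "turn": [0, 0, 0]},
    {"dp": [0, 0.311, -0.225], "turn": [0, 0, 0]},
  ],
)

```text
time_s: 28.08
tool_pos: [0.4245, 0.2844, 0.0308]
tcp_rot: [180.0, 0.0, 179.9]
wrist_force: [0.7, -0.2, 0.0]
grip_width: 1.001
gripper_force: 0.0
```

Emit:
play_rows(
  increments=[
    {"dp": [0, 0, 0], "turn": [0, 0, 0]},
    {"dp": [0, 0, 0], "turn": [0, 0, 0]},
    {"dp": [0, 0, 0], "turn": [0, 0, 0]},
    {"dp": [0, 0, 0], "turn": [0, 0, 0]},
    {"dp": [0, 0, 0], "turn": [0, 0, 0]},
    {"dp": [0, 0, 0], "turn": [0, 0, 0]},
    {"dp": [0, 0, 0], "turn": [0, 0, 0]},
  ],
  jaw=1,
)

```text
time_s: 28.95
tool_pos: [0.4238, 0.2849, 0.0299]
tcp_rot: [-180.0, -0.0, -180.0]
wrist_force: [-0.6, -0.1, -0.8]
grip_width: 0.455
gripper_force: 30.0
```

Emit:
play_rows(
  increments=[
    {"dp": [0, 0, 0.08], "turn": [0, 0, 0]},
    {"dp": [0, 0, 0.18], "turn": [0, 0, 0]},
    {"dp": [0.02, -0.1, 0.2], "turn": [0, 0, 0]},
    {"dp": [0.05, -0.21, 0.2], "turn": [0, 0, 0]},
    {"dp": [0.08, -0.32, 0.2], "turn": [0, 0, 0]},
    {"dp": [0.1, -0.43, 0.2], "turn": [0, 0, 0]},
    {"dp": [0.12, -0.54, 0.2], "turn": [0, 0, 0]},
    {"dp": [0.148, -0.643, 0.2], "turn": [0, 0, 0]},
    {"dp": [0.148, -0.643, 0.2], "turn": [0, 0, 0]},
    {"dp": [0.148, -0.643, 0.2], "turn": [0, 0, 0]},
  ],
)

```text
time_s: 30.2
tool_pos: [0.4974, -0.0364, 0.1297]
tcp_rot: [180.0, -0.0, 180.0]
wrist_force: [-0.6, -0.8, -0.7]
grip_width: 0.462
gripper_force: 30.0
```

Emit:
play_rows(
  increments=[
    {"dp": [0, 0, -0.08], "turn": [0, 0, 0]},
    {"dp": [0, 0, -0.16], "turn": [0, 0, 0]},
    {"dp": [0, 0, -0.19], "turn": [0, 0, 0]},
    {"dp": [0, 0, -0.202], "turn": [0, 0, 0]},
    {"dp": [0, 0, -0.202], "turn": [0, 0, 0]},
    {"dp": [0, 0, -0.202], "turn": [0, 0, 0]},
    {"dp": [0, 0, -0.202], "turn": [0, 0, 0]},
  ],
)

```text
time_s: 31.08
tool_pos: [0.4984, -0.0367, 0.0297]
tcp_rot: [-180.0, 0.1, 180.0]
wrist_force: [0.2, 0.4, -1.8]
grip_width: 0.454
gripper_force: 30.0
```

Emit:
play_rows(
  increments=[
    {"dp": [0, 0, 0], "turn": [0, 0, 0]},
    {"dp": [0, 0, 0], "turn": [0, 0, 0]},
    {"dp": [0, 0, 0], "turn": [0, 0, 0]},
    {"dp": [0, 0, 0], "turn": [0, 0, 0]},
    {"dp": [0, 0, 0.02], "turn": [0, 0, 0]},
    {"dp": [0, 0, 0.1], "turn": [0, 0, 0]},
    {"dp": [0, 0, 0.2], "turn": [0, 0, 0]},
  ],
  jaw=0,
)

```text
time_s: 31.95
tool_pos: [0.4972, -0.0365, 0.1301]
tcp_rot: [180.0, -0.1, -180.0]
wrist_force: [0.2, -0.5, 0.4]
grip_width: 0.997
gripper_force: 0.0
```

Emit:
play_rows(
  increments=[
    {"dp": [0.012, 0.643, 0], "turn": [0, 0, 0]},
    {"dp": [0.012, 0.643, 0], "turn": [0, 0, 0]},
    {"dp": [0.012, 0.643, 0], "turn": [0, 0, 0]},
    {"dp": [0.012, 0.643, 0], "turn": [0, 0, 0]},
    {"dp": [0.012, 0.643, 0], "turn": [0, 0, 0]},
    {"dp": [0.012, 0.643, 0], "turn": [0, 0, 0]},
    {"dp": [0.012, 0.643, -0.08], "turn": [0, 0, 0]},
    {"dp": [0.012, 0.643, -0.17], "turn": [0, 0, 0]},
    {"dp": [0.012, 0.643, -0.198], "turn": [0, 0, 0]},
    {"dp": [0.012, 0.643, -0.198], "turn": [0, 0, 0]},
  ],
)

```text
time_s: 33.2
tool_pos: [0.5038, 0.2844, 0.0301]
tcp_rot: [-180.0, -0.1, 180.0]
wrist_force: [-0.1, 0.2, -0.0]
grip_width: 0.996
gripper_force: 0.0
```

Emit:
play_rows(
  increments=[
    {"dp": [0, 0, 0], "turn": [0, 0, 0]},
    {"dp": [0, 0, 0], "turn": [0, 0, 0]},
    {"dp": [0, 0, 0], "turn": [0, 0, 0]},
    {"dp": [0, 0, 0], "turn": [0, 0, 0]},
    {"dp": [0, 0, 0], "turn": [0, 0, 0]},
    {"dp": [0, 0, 0], "turn": [0, 0, 0]},
    {"dp": [0, 0, 0], "turn": [0, 0, 0]},
  ],
  jaw=1,
)

```text
time_s: 34.08
tool_pos: [0.5039, 0.2849, 0.0299]
tcp_rot: [180.0, -0.0, -180.0]
wrist_force: [-0.3, 0.1, 2.8]
grip_width: 0.433
gripper_force: 30.0
```

Emit:
play_rows(
  increments=[
    {"dp": [0, 0, 0.08], "turn": [0, 0, 0]},
    {"dp": [0, 0, 0.18], "turn": [0, 0, 0]},
    {"dp": [0.02, -0.1, 0.2], "turn": [0, 0, 0]},
    {"dp": [0.05, -0.21, 0.2], "turn": [0, 0, 0]},
    {"dp": [0.08, -0.32, 0.2], "turn": [0, 0, 0]},
    {"dp": [0.1, -0.43, 0.2], "turn": [0, 0, 0]},
    {"dp": [0.12, -0.54, 0.2], "turn": [0, 0, 0]},
    {"dp": [0.139, -0.65, 0.2], "turn": [0, 0, 0]},
    {"dp": [0.139, -0.733, 0.2], "turn": [0, 0, 0]},
    {"dp": [0.139, -0.733, 0.2], "turn": [0, 0, 0]},
  ],
)

```text
time_s: 35.33
tool_pos: [0.5733, -0.0844, 0.1297]
tcp_rot: [-180.0, -0.0, 179.8]
wrist_force: [-0.5, 1.4, -1.9]
grip_width: 0.435
gripper_force: 30.0
```

Emit:
play_rows(
  increments=[
    {"dp": [0, 0, -0.08], "turn": [0, 0, 0]},
    {"dp": [0, 0, -0.16], "turn": [0, 0, 0]},
    {"dp": [0, 0, -0.19], "turn": [0, 0, 0]},
    {"dp": [0, 0, -0.202], "turn": [0, 0, 0]},
    {"dp": [0, 0, -0.202], "turn": [0, 0, 0]},
    {"dp": [0, 0, -0.202], "turn": [0, 0, 0]},
    {"dp": [0, 0, -0.202], "turn": [0, 0, 0]},
  ],
)

```text
time_s: 36.2
tool_pos: [0.5739, -0.0817, 0.0297]
tcp_rot: [-180.0, 0.1, -180.0]
wrist_force: [0.3, -0.1, -1.5]
grip_width: 0.435
gripper_force: 30.0
```

Emit:
play_rows(
  increments=[
    {"dp": [0, 0, 0], "turn": [0, 0, 0]},
    {"dp": [0, 0, 0], "turn": [0, 0, 0]},
    {"dp": [0, 0, 0], "turn": [0, 0, 0]},
    {"dp": [0, 0, 0], "turn": [0, 0, 0]},
    {"dp": [0, 0, 0.02], "turn": [0, 0, 0]},
    {"dp": [0, 0, 0.1], "turn": [0, 0, 0]},
    {"dp": [0, 0, 0.2], "turn": [0, 0, 0]},
  ],
  jaw=0,
)

```text
time_s: 37.08
tool_pos: [0.5728, -0.0815, 0.13]
tcp_rot: [180.0, -0.1, 180.0]
wrist_force: [0.8, 0.3, 0.0]
grip_width: 1.0
gripper_force: 0.0
```

Emit:
play_rows(
  increments=[
    {"dp": [0.021, 0.733, 0], "turn": [0, 0, 0]},
    {"dp": [0.021, 0.733, 0], "turn": [0, 0, 0]},
    {"dp": [0.021, 0.733, 0], "turn": [0, 0, 0]},
    {"dp": [0.021, 0.733, 0], "turn": [0, 0, 0]},
    {"dp": [0.021, 0.733, 0], "turn": [0, 0, 0]},
    {"dp": [0.021, 0.733, 0], "turn": [0, 0, 0]},
    {"dp": [0.021, 0.733, 0], "turn": [0, 0, 0]},
    {"dp": [0.021, 0.733, -0.08], "turn": [0, 0, 0]},
    {"dp": [0.021, 0.733, -0.17], "turn": [0, 0, 0]},
    {"dp": [0.021, 0.733, -0.198], "turn": [0, 0, 0]},
  ],
)

```text
time_s: 38.33
tool_pos: [0.5826, 0.2837, 0.0281]
tcp_rot: [-179.9, -0.2, 180.0]
wrist_force: [0.1, -0.3, 0.7]
grip_width: 1.0
gripper_force: 0.0
```

Emit:
play_rows(
  increments=[
    {"dp": [0, 0, 0], "turn": [0, 0, 0]},
    {"dp": [0, 0, 0], "turn": [0, 0, 0]},
    {"dp": [0, 0, 0], "turn": [0, 0, 0]},
    {"dp": [0, 0, 0], "turn": [0, 0, 0]},
    {"dp": [0, 0, 0], "turn": [0, 0, 0]},
    {"dp": [0, 0, 0], "turn": [0, 0, 0]},
    {"dp": [0, 0, 0], "turn": [0, 0, 0]},
  ],
  jaw=1,
)

```text
time_s: 39.2
tool_pos: [0.584, 0.285, 0.0301]
tcp_rot: [180.0, 0.0, -180.0]
wrist_force: [-0.6, -0.2, 4.8]
grip_width: 0.44
gripper_force: 30.0
```

Emit:
play_rows(
  increments=[
    {"dp": [0, 0, 0.08], "turn": [0, 0, 0]},
    {"dp": [0, 0, 0.18], "turn": [0, 0, 0]},
    {"dp": [0, -0.1, 0.2], "turn": [0, 0, 0]},
    {"dp": [-0.01, -0.21, 0.2], "turn": [0, 0, 0]},
    {"dp": [-0.01, -0.32, 0.2], "turn": [0, 0, 0]},
    {"dp": [-0.019, -0.43, 0.2], "turn": [0, 0, 0]},
    {"dp": [-0.019, -0.53, 0.2], "turn": [0, 0, 0]},
    {"dp": [-0.019, -0.559, 0.2], "turn": [0, 0, 0]},
    {"dp": [-0.019, -0.559, 0.2], "turn": [0, 0, 0]},
    {"dp": [-0.019, -0.559, 0.2], "turn": [0, 0, 0]},
  ],
)

```text
time_s: 40.45
tool_pos: [0.5743, 0.0066, 0.1298]
tcp_rot: [180.0, -0.0, -180.0]
wrist_force: [0.0, 0.2, -1.7]
grip_width: 0.443
gripper_force: 30.0
```

Emit:
play_rows(
  increments=[
    {"dp": [0, 0, -0.08], "turn": [0, 0, 0]},
    {"dp": [0, 0, -0.16], "turn": [0, 0, 0]},
    {"dp": [0, 0, -0.19], "turn": [0, 0, 0]},
    {"dp": [0, 0, -0.202], "turn": [0, 0, 0]},
    {"dp": [0, 0, -0.202], "turn": [0, 0, 0]},
    {"dp": [0, 0, -0.202], "turn": [0, 0, 0]},
    {"dp": [0, 0, -0.202], "turn": [0, 0, 0]},
  ],
)

```text
time_s: 41.32
tool_pos: [0.5749, 0.0054, 0.0297]
tcp_rot: [-180.0, 0.1, -180.0]
wrist_force: [0.4, -0.4, -1.2]
grip_width: 0.441
gripper_force: 30.0
```

Emit:
play_rows(
  increments=[
    {"dp": [0, 0, 0], "turn": [0, 0, 0]},
    {"dp": [0, 0, 0], "turn": [0, 0, 0]},
    {"dp": [0, 0, 0], "turn": [0, 0, 0]},
    {"dp": [0, 0, 0], "turn": [0, 0, 0]},
    {"dp": [0, 0, 0.02], "turn": [0, 0, 0]},
    {"dp": [0, 0, 0.1], "turn": [0, 0, 0]},
    {"dp": [0, 0, 0.2], "turn": [0, 0, 0]},
    {"dp": [0, 0, 0.3], "turn": [0, 0, 0]},
  ],
  jaw=0,
)

```text
time_s: 42.32
tool_pos: [0.5741, 0.0054, 0.1811]
tcp_rot: [-180.0, 0.0, -180.0]
wrist_force: [1.0, -0.1, 0.1]
grip_width: 0.997
gripper_force: 0.0
```

Emit:
play_rows(
  increments=[
    {"dp": [-0.2, 0.6, 0], "turn": [0, 0, 0]},
    {"dp": [-0.2, 0.6, 0], "turn": [0, 0, 0]},
    {"dp": [-0.2, 0.6, 0], "turn": [0, 0, 0]},
    {"dp": [-0.2, 0.6, 0], "turn": [0, 0, 0]},
    {"dp": [-0.2, 0.6, 0], "turn": [0, 0, 0]},
    {"dp": [-0.2, 0.6, 0], "turn": [0, 0, 0]},
    {"dp": [-0.2, 0.6, 0], "turn": [0, 0, 0]},
    {"dp": [-0.2, 0.6, 0], "turn": [0, 0, 0]},
  ],
)

```text
time_s: 43.32
tool_pos: [0.4748, 0.3043, 0.1791]
tcp_rot: [-180.0, 0.0, 179.9]
wrist_force: [-0.2, -0.8, -0.3]
grip_width: 1.001
gripper_force: 0.0
```

```bash
python3 - <<'E'
from m import *
snap('top','t4.png')
im,P,h=load('top'); X,Y,Z=P[...,0],P[...,1],P[...,2]
for n,c,lo,hi in[('bl',(.5747,.0052),.07,.085),('ye',(.573,-.082),.055,.07),('re',(.498,-.037),.065,.08)]: rect(n,P,(np.hypot(X-c[0],Y-c[1])<.035)&(Z>lo)&(Z<hi))
E
```

```text
bl 368 [575.9   5.5] [37.3 37.8] 89.05 z [0.0749 0.0785 0.0818]
ye 247 [574.  -81.4] [38. 38.] 89.92 z [0.059  0.0647 0.0694]
re 407 [499.  -36.4] [41.1 41.1] 88.98 z [0.0694 0.0732 0.0767]
```

View pics/t4.png

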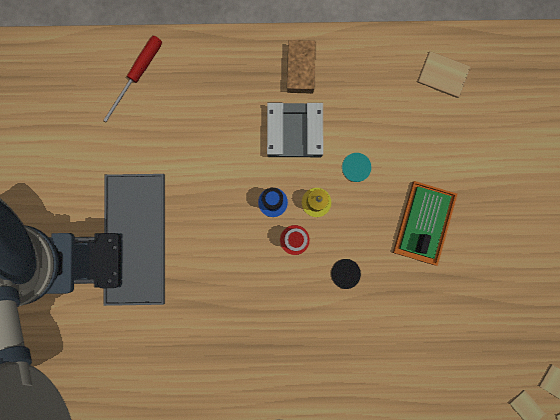

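All three containers stand within about 1.5 mm of their pad centres, and the cassette lies flat in the cradle.

```bash
python3 -c "
from station import manip
print(manip.hand_in())"
```

```text
the job is handed in; nothing more can be done
None
```

The job is done and handed in at about 43 s: the cassette lies flat in the orange cradle, and the red tin, yellow bottle and blue jar stand upright within about 1.5 mm of the middle of their own pads.

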